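# Push a tape roll up the feed gutter to its stop

### The arm

A 6-joint arm with a two-finger parallel gripper is mounted at the origin on a cart in front of the work surface, level with it; the furniture and walls round the work are solid. World frame = base frame: x ahead of the robot, y to its left, z up, the work surface at z = 0. Lengths are in m, angles in rad, forces in N, time in s.
With the tool pointing down it reaches from about 0.3 to 0.875 m from the base axis. Payload 4.2 kg.
Tool frame: the origin (TCP) lies at the very end of the fingers, on their centre line; the grasp point (between the pads) lies 19 mm behind it; z points along the fingers, y is the direction in which the jaws open and shut (so a half turn about z gives the same grasp; the last joint's range is limited). The gripper opens to 85 mm and grips with 20 to 120 N. Pads are 22 mm wide; open, the fingers measure 114 mm over their backs; the gripper's body (76 mm by 85 mm) begins 54 mm behind the grasp point. The pads swing forward as they close: fully open they stand 13 mm farther back than shut.
Start: joints at [-1.124, 0.32, 1.565, -0, 1.257, -0.02], TCP at [0.259, -0.513, 0.231] pointing down, gripper open.
Joint ranges: [-3.11, 3.11], [-0.84, 2.01], [0.21, 2.61], [-1.34, 4.49], [0.05, 2.63], [-2.56, 2.56]. Speed limits (rad/s): [2.57, 2.57, 3.14, 3.14, 3.14, 3.14].

### API

Orientations are given as a rotation vector (axis times angle).
In Python, from plant import state, eyes, order gives the robot as it stands.
- The arm moves only by the shell command python3 -m inch 'ROWS' [OPENING] [FORCE]. ROWS is JSON, a list of rows, each a list of 6 numbers: the shift along the world's x, y, z in m, then the turn, a rotation vector about the world's x, y, z in rad. In form: [[tx, ty, tz, ax, ay, az], ...]. A call has 1 to 12 rows; each row shifts and turns the pose as measured when the row begins; what a row does not reach is not made up. A row lasts 1/10 s, in which the tool goes at most 50 mm and 8.59 degrees, less where a joint would pass 70% of its speed; a pose out of reach is approached as far as the arm can. A call is refused whole if a number of a shift passes 0.05 or a number of a turn 0.15, either way. A call with a gripper value outside its range is refused whole. OPENING is the opening, from 0 (shut) to 1 (fully open), set as the call begins (- or left out, the last holds). The fingers move at their own pace and stop on an object; FORCE is the grip in N (left out, the last holds). Time passes only in rows, so rows that do not move let the fingers close. It gives the time, the measured TCP pose, the force and the opening at its end, in the units of the state.
- state(): the state, without advancing time (a new reading comes with each control period).
- eyes.snapshot(name): name is "scene" or "top" or "wrist"; returns a dict with "color" (400x640x3 uint8, blue, green, red), "camera_matrix" (3x3 intrinsics, pixels), "pose" (4x4, takes a point from camera to world coordinates). Camera axes: x right, y down, z forward; pixel columns grow to the right and rows downward; lengths in m; the calibration is good to about 2 mm. The wrist camera is an equidistant fisheye: a pixel r from the principal point sees the ray r / f radians off the axis. A picture is of the moment at which its call begins. There is no depth.
- order.job_done(): hands the job in, once; it reports no verdict.
Trained networks look in a picture, given as the dict that the camera call returned (one of the last four; its "shot" number tells which), for a name from the list of things; names that differ only in an ending like _2 or _b are one class to them, and where a whole thing is asked for, a point or a joint stands for the part that bears it (a point fixed in the world has none). Each returns a list of dicts, best first, with "conf" (0 to 1); they miss things now and then, are a little off and sometimes report something else, mostly with a low value. They report only what shows in the picture. A call takes as long as a camera call. They do not tell look-alikes from the thing itself.
- eyes.recognise(picture, name): "at" ([x, y, z] in m, in world coordinates, good to about 4 mm: the middle of the surface that is visible of it).
- eyes.outline_of(picture, name): "pixels" (400x640 bool, what is visible of it).
- eyes.tip_of(picture, name): "at" ([x, y, z] in m, in world coordinates, good to about 4 mm: a listed point, or the origin of a listed thing).
The state is a dict: "time": time; "q": joint angles; "joint_vel": joint speeds; "tau": joint torques, N m; "tcp_pos": TCP position; "ee_rot": TCP orientation; "contact_force": force on the tool from outside, world axes, zero at the start; "ft_torque": the same for the moment, N m; "width": finger opening in m.
Only numpy, scipy, OpenCV 4.12 (cv2) and the standard library are available. Lean on these libraries where they do the work, as an engineer would, in place of code of your own. Each camera call takes 0.05 s, during which the arm holds its last target.

### The job

The brown tape roll has rolled down to the low end of its sloped gutter. Without gripping it or lifting it out of the gutter, push it gently up the slope with the fingertips and over the crest, so that it comes to rest against the yellow end stop and stays there when you let go; do not flick it. Leave the blue roll and everything else on the table where it is.

Things in the scene. Friction and masses are not known exactly. Their poses are not given: they have to be found in the camera images.
- brown_roll: Target: brown roll of packing tape, a smooth slippery closed cylinder of diameter 76 mm and width 48 mm, 0.11 to 0.23 kg, standing on its rim at the low end of one of the gutter's two lanes (either one; the blue roll is in the other), leaning on the low lip. The origin is its centre; y is the roll's axis, across the lane; x and z turn as it rolls.
- blue_roll: A blue roll of tape of the same size at the low end of the other lane, to be left alone. The origin is its centre.
- gutter: Aluminium gutter stand, fixed, 334 mm long, 160 mm wide, with two parallel lanes (centres at y = +44 and -44 mm). Origin on the table top under it; x points level along the lanes to the yellow end stop, z up. The floors rise at 7 degrees from x = -165 mm (height 30 mm) to the crest at x = 73 mm, then fall at 7 degrees to the stop's face at x = 161 mm. The stop's top is 93 mm high.
- ramp: The sloped floor's tilted frame: origin on the floor surface at the low lip, midway between the lanes; x up the slope, y across (lane centres at +44 and -44 mm), z square to the floor. Lanes are 54 mm wide inside 18 mm high walls; the lip is 14 mm high: a fingertip 20 to 36 mm above the floor clears both and meets the roll. Roll centre at the start: x = 29, z = 38 mm.
- crest (a point): Top of the slope, on the floor surface, midway between the lanes (x = 240 mm in the ramp's frame, 59 mm above the table). A roll whose centre has been pushed 10 mm or more past it rolls on by itself to the stop.
- seat (a point): Midway between the lanes, where the centre of a roll resting against the yellow stop is along the gutter and in height: x = 123 mm, z = 91 mm in the gutter's frame (x = 294 mm, z = 26 mm in the ramp's). The rolls' own seats are 44 mm to either side of it.
- stamp: Bystander: date stamp with a red grip and black foot, 26 x 42 x 66 mm, standing at the right. Origin under its middle.
- pen: Bystander: red and white marker pen, 135 mm long, lying at the near right. Origin under its middle.
- stone: Bystander: small grey-brown whetstone, 30 x 72 x 20 mm, behind the gutter. Origin under its middle.
- block_a: Bystander: cut puffed-rice block, 35 x 90 x 54 mm, at the left. Origin under its middle.
- block_b: Bystander: another puffed-rice block, 35 x 90 x 54 mm, at the left, nearer. Origin under its middle.
- bench_scraper: Bystander: bench scraper with a wooden bar, 109 x 135 x 22 mm, lying behind the gutter. Origin under its middle.
Not all that is in view belongs to the job. Of the things like the brown_roll, leave any that is black; of the rest the smaller one is meant.

How it is judged:
At the end, for the whole second after the job is handed in: The brown roll is at rest (slower than 10 mm/s) against the yellow stop, beyond the crest: its centre within 5 mm of the seated place along the gutter and in height, standing on its rim; the blue roll and the bystanders are within 15 mm of where they started (x of brown_roll in the frame of gutter between 0.118 and 0.127 m and z of brown_roll in the frame of gutter between 0.086 and 0.096 m and angle between brown_roll's own y axis and vertical above 1.4 rad and linear speed of brown_roll below 0.01 m/s and distance of each of blue_roll, stamp, pen, stone, block_a, block_b, bench_scraper from where it was at the start of the episode below 0.015 m); the robot touches nothing.
It fails at once if the brown roll is lifted more than 12 mm off the gutter's floor or leaves the gutter (z of brown_roll in the frame of ramp above 0.05 m or height (world z) of brown_roll below 0.055 m).
It fails at once if the brown roll is flicked (faster than 0.5 m/s) (linear speed of brown_roll above 0.5 m/s).
It fails at once if the brown roll is pressed or squeezed by the fingers with more than 25 N (contact force between brown_roll and the fingers above 25 N).
It fails at once if the blue roll is moved more than 15 mm (distance of blue_roll from where it was at the start of the episode above 0.015 m).
It fails at once if something else on the table is moved more than 15 mm (distance of any of stamp, pen, stone, block_a, block_b, bench_scraper from where it was at the start of the episode above 0.015 m).
It also fails if it takes over 34 s, if anything falls off the work surface, if the arm or the gripper's body presses on something with over 40 N, if the wrist force passes 120 N, or if a joint passes its speed limit or range.

## Working session

There is one attempt and no reset: what is moved stays moved. The work goes in short steps, Python scripts to look and compute and a shell command to move; the robot and the scene stay as the last step left them, time stands still between calls to the robot, and variables do not carry over. Pictures are saved under pics/ and viewed, and the job is handed in when it is done.

```bash
mkdir -p pics; ls; python3 - <<'E'
from plant import state, eyes, order
import cv2
s=state(); print(s)
for n in ["scene","top"]:
    p=eyes.snapshot(n); cv2.imwrite(f"pics/{n}0.png",p["color"]); print(n,p["camera_matrix"].tolist(),p["pose"].tolist(),p["shot"])
    for k in ["brown_roll","blue_roll","crest","seat","gutter","ramp"]:
        for f in (eyes.recognise,eyes.tip_of):
            try: print(k,f.__name__,[(r["conf"],r["at"]) for r in f(p,k)][:4])
            except Exception as e: print(k,f.__name__,e)
print(state()["time"])
E
```

```text
pics
{'time': 0.0, 'q': array([-1.12400054e+00,  3.20331041e-01,  1.56568382e+00,  1.53390345e-06,
        1.25739819e+00, -1.99893424e-02]), 'joint_vel': array([-0.00017695, -0.00012042, -0.00104687,  0.00216761,  0.00264654,
       -0.0011142 ]), 'tau': array([-1.05368163e-03, -4.15528286e+01, -2.34166807e+01,  5.35180595e-05,
        8.26404575e-03, -7.12845548e-06]), 'tcp_pos': array([ 0.25856075, -0.51305305,  0.23045792]), 'ee_rot': array([-3.05468475e+00, -7.26173479e-01,  6.03019028e-04]), 'contact_force': array([-0.94284448,  0.42942857,  0.23367086]), 'ft_torque': array([ 0.01752956, -0.03345399, -0.04475579]), 'width': 0.08513867828997612}
scene [[436.0275735512634, 0.0, 324.5340298644117], [0.0, 436.0275735512634, 200.7283031664074], [0.0, 0.0, 1.0]] [[-0.4429310412185922, -0.39831917032799347, 0.803214747918782, -0.5337708680400467], [-0.8965232488488334, 0.18915659887058212, -0.40058188348606866, 0.5883164710870549], [0.007626073599586942, -0.8975308460732325, -0.44088572595233905, 0.6992560310384949], [0.0, 0.0, 0.0, 1.0]] 1
brown_roll call [(0.92, [0.4346, 0.2516, 0.0
[... 1311 characters left out ...]
 0.1051]), (0.7, [0.4647, 0.235, 0.0935])]
brown_roll call [(0.83, [0.4601, 0.2453, 0.0489]), (0.74, [0.374, 0.0098, 0.0388]), (0.67, [0.5653, 0.1148, 0.0765])]
blue_roll call [(0.68, [0.4815, 0.1005, 0.1062])]
blue_roll call [(0.74, [0.4847, 0.1075, 0.0727])]
crest call [(0.95, [0.5371, -0.0204, 0.051])]
crest call [(0.87, [0.5441, -0.1036, 0.0601])]
seat call [(0.67, [0.5334, -0.0636, 0.0544])]
seat call [(0.88, [0.5421, -0.153, 0.0925])]
gutter call [(0.75, [0.5396, -0.0575, 0.0549]), (0.74, [0.482, 0.1053, 0.104])]
gutter call [(0.74, [0.5362, -0.0248, 0.0031]), (0.74, [0.5877, 0.4111, 0.0024])]
ramp call [(0.75, [0.541, -0.0175, 0.0502])]
ramp call [(0.58, [0.5261, 0.1366, 0.0272])]
1.3
```

View pics/scene0.png

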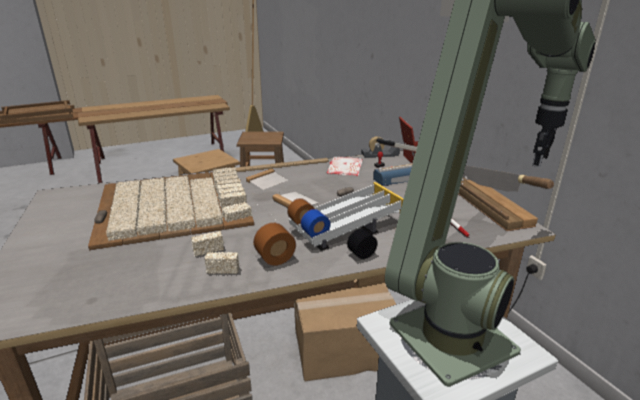

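View pics/top0.png

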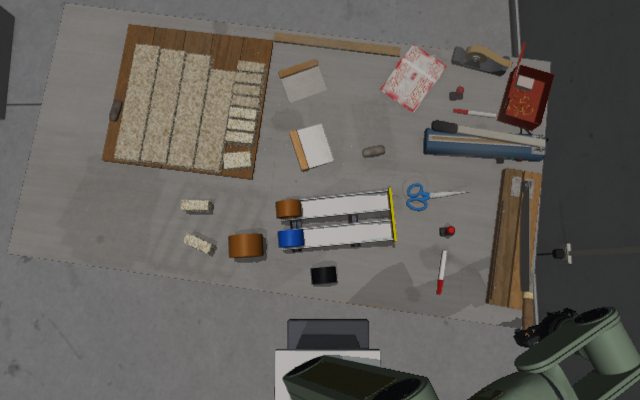

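```bash
python3 - <<'E'
import numpy as np
m=[(-165,0,523.2,133.6),(-165,0,526.1,136.6),(73,0,545.4,-105.1),(73,0,544.1,-103.6),(123,0,548.2,-148.7),(123,0,542.1,-153),
(0,0,540.6,-28.9),(0,0,536.2,-24.8),(-141,44,568.3,117.6),(-141,44,565.3,114.8),(-141,-44,487.5,108.4),(-141,-44,484.7,107.5)]
m=np.array(m);z=m[:,0]+1j*m[:,1];w=m[:,2]+1j*m[:,3]
R=np.vdot(z-z.mean(),w-w.mean());yaw=np.angle(R);e=np.exp(1j*yaw);t=w.mean()-e*z.mean()
print(yaw,e,t);print(np.round(w-e*z-t,1))
for n,p in dict(app=-230+44j,contact=-190+44j,end=45+44j,brown=-141+44j).items(): print(n,e*p+t)
# image check: white floor edges
import cv2
E
```

```text
-1.4929784123524807 (0.07773939883147402-0.9969737137303676j) (537.5604315177833-28.840067024387043j)
[-1.5-2.1j  1.4+0.9j  2.2-3.5j  0.9-2.j   1.1+2.8j -5. -1.5j  3. -0.1j
 -1.4+4.j  -2.2+2.4j -5.2-0.4j  4.8+0.1j  2. -0.8j]
app (563.5472131906804+203.88442068218234j)
contact (566.6567891439394+164.00547213296767j)
end (584.9255478693358-70.28335059366873j)
brown (570.4660196866816+115.15376016017963j)
```

```bash
python3 -m inch '[[0.017,0.04,0,0,0,0.1],[0.017,0.04,0,0,0,0.1],[0.017,0.04,0,0,0,0.1],[0.017,0.04,0,0,0,0.1],[0.017,0.04,0,0,0,0.1],[0.017,0.04,0,0,0,0.1],[0.017,0.04,0,0,0,0.1],[0.017,0.04,0,0,0,0.1],[0.017,0.04,0,0,0,0.1]]' 0 20
```

```text
time: 2.2
tcp_pos: [0.4138, -0.1456, 0.2316]
ee_rot: [2.406, 2.011, 0.005]
contact_force: [1.4, -0.4, 0.9]
width: -0.0005
```

```bash
python3 -m inch '[[0.017,0.04,0,0,0,0.1],[0.017,0.04,0,0,0,0.1],[0.017,0.04,0,0,0,0.05],[0.017,0.04,0,0,0,0],[0.017,0.04,0,0,0,0],[0.017,0.04,0,0,0,0],[0.017,0.04,0,0,0,0],[0.017,0.04,0,0,0,0],[0.017,0.03,0,0,0,0],[0,0,0,0,0,0]]' 0 20; python3 - <<'E'
from plant import eyes,state
import cv2
p=eyes.snapshot("wrist"); cv2.imwrite("pics/w1.png",p["color"])
print(p["camera_matrix"].tolist(),state()["tcp_pos"])
for r in eyes.tip_of(p,"brown_roll")[:3]: print(r)
E
```

```text
time: 3.2
tcp_pos: [0.5724, 0.2259, 0.2328]
ee_rot: [2.111, 2.313, 0.015]
contact_force: [-0.8, -0.4, -0.3]
width: 0.0
[[309.70691628693146, 0.0, 321.8118833769223], [0.0, 309.70691628693146, 201.50638577529844], [0.0, 0.0, 1.0]] [0.57132013 0.22412521 0.23276007]
{'at': [0.4628, 0.2462, 0.0515], 'conf': 0.88}
{'at': [0.378, 0.0103, 0.0336], 'conf': 0.74}
```

View pics/w1.png

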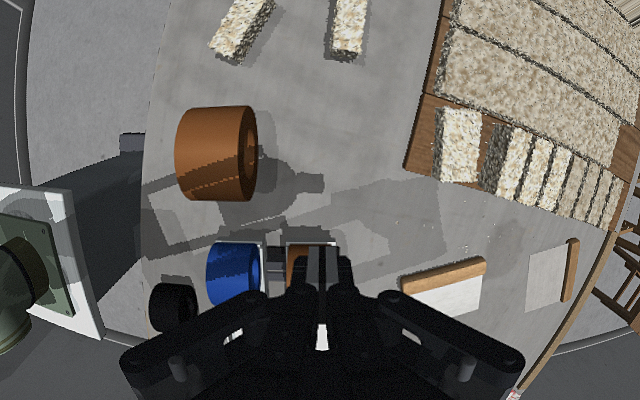

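```bash
python3 -m inch '[[-0.002,-0.006,-0.045,0,0,-0.012],[-0.002,-0.005,-0.045,0,0,0],[-0.002,-0.004,-0.045,0,0,0],[-0.002,-0.003,-0.032,0,0,0],[0,0,-0.006,0,0,0],[0,0,0,0,0,0]]' 0 20; python3 - <<'E'
from plant import eyes,state
import cv2
p=eyes.snapshot("wrist"); cv2.imwrite("pics/w2.png",p["color"])
p=eyes.snapshot("top"); cv2.imwrite("pics/t2.png",cv2.resize(p["color"][160:280,200:420],None,fx=3,fy=3))
p=eyes.snapshot("scene"); cv2.imwrite("pics/s2.png",cv2.resize(p["color"][140:290,220:430],None,fx=3,fy=3))
s=state();print(s["tcp_pos"],s["contact_force"],s["time"])
E
```

```text
time: 3.9
tcp_pos: [0.5606, 0.1966, 0.06]
ee_rot: [2.132, 2.287, 0.018]
contact_force: [0.4, 0.8, -0.2]
width: 0.0001
[0.5623241  0.19783887 0.06204266] [ 0.53206139 -0.31616631  0.04015699] 4.05
```

View pics/w2.png

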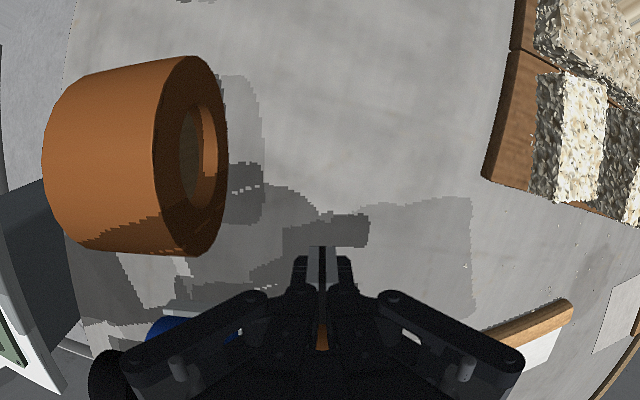

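View pics/t2.png

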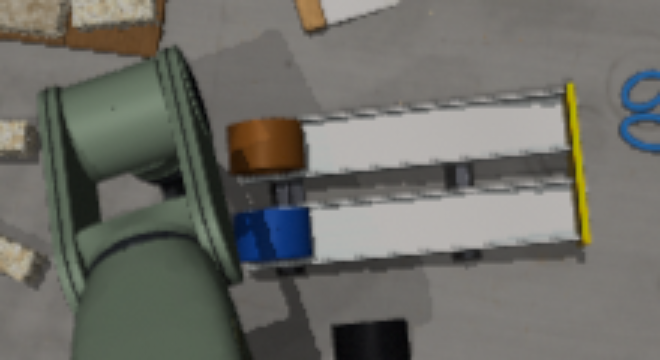

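View pics/s2.png

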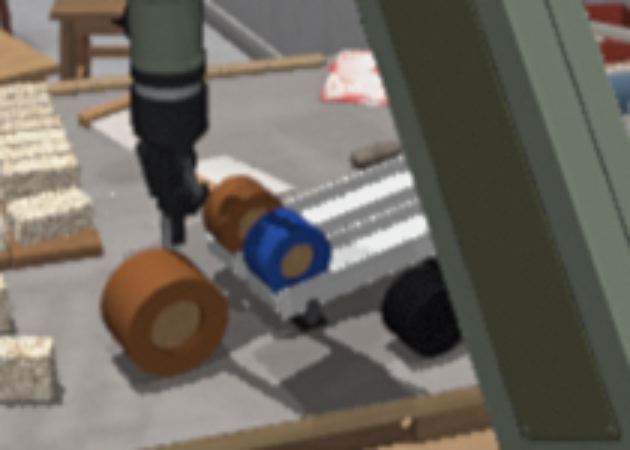

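```bash
python3 -m inch '[[0.002,-0.01,-0.004,0,0,0],[0.001,-0.01,0,0,0,0],[0.001,-0.006,0,0,0,0],[0.001,-0.006,0.001,0,0,0],[0,-0.008,0.001,0,0,0],[0.001,-0.008,0.001,0,0,0],[0.001,-0.008,0.001,0,0,0],[0,-0.008,0.001,0,0,0]]' 0 20; python3 - <<'E'
from plant import eyes,state
import cv2
p=eyes.snapshot("scene"); cv2.imwrite("pics/s3.png",cv2.resize(p["color"][140:290,220:430],None,fx=3,fy=3))
s=state();print(s["tcp_pos"],s["contact_force"],s["time"])
E
```

```text
time: 4.85
tcp_pos: [0.5735, 0.13, 0.0687]
ee_rot: [2.124, 2.283, 0.04]
contact_force: [-0.4, 0.7, 0.8]
width: 0.0002
[0.57337975 0.12881818 0.06878649] [ 0.36961178 -0.63191786 -0.38734749] 4.9
```

View pics/s3.png

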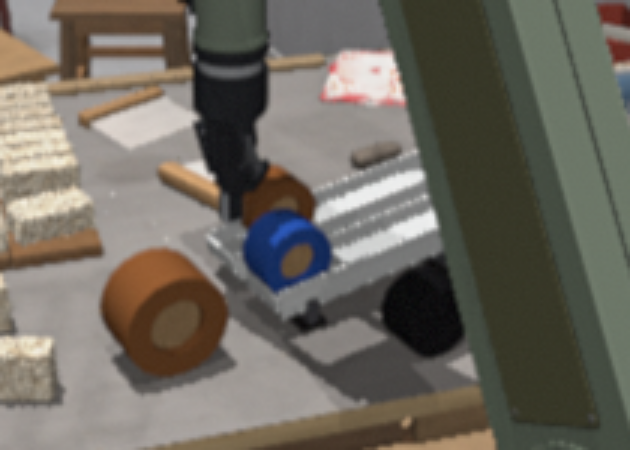

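```bash
python3 -m inch '[[-0.001,-0.008,-0.004,0,0,0],[-0.001,-0.008,-0.004,0,0,0],[0,-0.008,-0.002,0,0,0],[0,-0.008,0,0,0,0],[0,-0.008,0,0,0,0],[0,-0.008,0,0,0,0]]' 0 20
```

```text
time: 5.5
tcp_pos: [0.5706, 0.0773, 0.0573]
ee_rot: [2.125, 2.284, 0.037]
contact_force: [0.4, 0.4, 0.0]
width: 0.0
```

```bash
python3 -m inch '[[0.001,-0.008,0.004,0,0,0],[0.001,-0.008,0.003,0,0,0],[0.001,-0.008,0.002,0,0,0],[0.001,-0.008,0.002,0,0,0],[0.001,-0.008,0.001,0,0,0]]' 0 20; python3 - <<'E'
from plant import eyes,state
import cv2
p=eyes.snapshot("top"); cv2.imwrite("pics/t4.png",cv2.resize(p["color"][160:280,200:420],None,fx=3,fy=3))
s=state();print(s["tcp_pos"],s["contact_force"],s["time"])
E
```

```text
time: 6.0
tcp_pos: [0.5763, 0.0335, 0.0709]
ee_rot: [2.125, 2.283, 0.038]
contact_force: [0.6, 0.9, -0.1]
width: -0.0003
[0.5765708  0.03233839 0.07096544] [-0.77171478 -0.81689196  0.4693505 ] 6.05
```

View pics/t4.png

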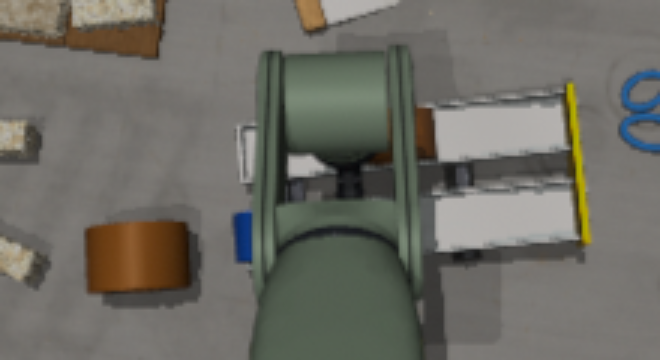

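```bash
python3 -m inch '[[0.0005,-0.008,0.001,0,0,0],[0.0005,-0.008,0.001,0,0,0],[0.0005,-0.008,0.001,0,0,0],[0.0005,-0.008,0.001,0,0,0],[0.0005,-0.008,0.001,0,0,0],[0.0005,-0.007,0.001,0,0,0],[0.0005,-0.006,0.001,0,0,0]]' 0 20
```

```text
time: 6.75
tcp_pos: [0.58, -0.025, 0.0782]
ee_rot: [2.125, 2.283, 0.037]
contact_force: [-0.5, 0.3, -0.3]
width: -0.0
```

```bash
python3 -m inch '[[0.0005,-0.005,0.0005,0,0,0],[0.0005,-0.005,0.0005,0,0,0],[0.0005,-0.005,0.0005,0,0,0],[0.0005,-0.005,0.0005,0,0,0],[0,-0.005,0.0005,0,0,0],[0,-0.005,0.0005,0,0,0],[0,-0.004,0,0,0,0],[0,-0.004,0,0,0,0]]' 0 20;  python3 - <<'E'
from plant import eyes,state
import cv2
p=eyes.snapshot("top"); cv2.imwrite("pics/t5.png",cv2.resize(p["color"][160:280,200:420],None,fx=3,fy=3))
print([(r["conf"],r["at"]) for r in eyes.tip_of(p,"brown_roll")])
s=state();print(s["tcp_pos"],s["contact_force"],s["time"])
E
```

```text
time: 7.55
tcp_pos: [0.5821, -0.0666, 0.0814]
ee_rot: [2.125, 2.283, 0.037]
contact_force: [-0.0, 0.1, 0.0]
width: 0.0003
[(0.96, [0.4623, 0.2445, 0.0506]), (0.57, [0.586, -0.1283, 0.0969]), (0.51, [0.3761, 0.0105, 0.0383])]
[ 0.5821363  -0.06675415  0.08141582] [0.51997312 0.46540637 0.25984469] 7.65
```

View pics/t5.png

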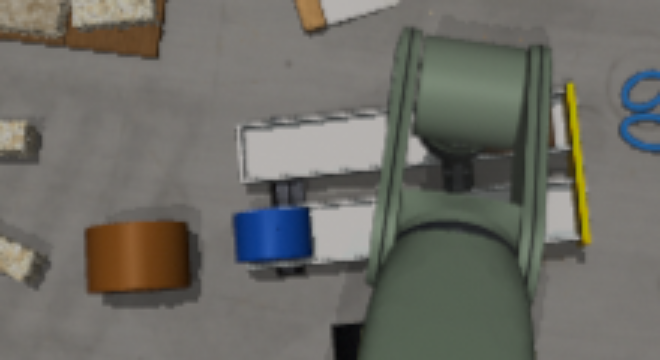

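```bash
python3 -m inch '[[0,0,0,0,0,0],[0,0,0,0,0,0],[0,0,0,0,0,0],[0,0,0,0,0,0],[0,0,0,0,0,0]]' 0 20;  python3 - <<'E'
from plant import eyes,state
import cv2
p=eyes.snapshot("top"); cv2.imwrite("pics/t6.png",cv2.resize(p["color"][160:280,200:420],None,fx=3,fy=3))
print([(r["conf"],r["at"]) for r in eyes.tip_of(p,"brown_roll")])
s=state();print(s["tcp_pos"],s["contact_force"],s["time"])
E
```

```text
time: 8.15
tcp_pos: [0.582, -0.0662, 0.0813]
ee_rot: [2.125, 2.283, 0.037]
contact_force: [0.7, -1.0, -0.1]
width: -0.0001
[(0.7, [0.5837, -0.1469, 0.0928]), (0.64, [0.4622, 0.247, 0.0512]), (0.58, [0.3744, 0.01, 0.0366])]
[ 0.58203818 -0.06623254  0.08132061] [-0.04226624  0.11055853  0.59166341] 8.25
```

View pics/t6.png

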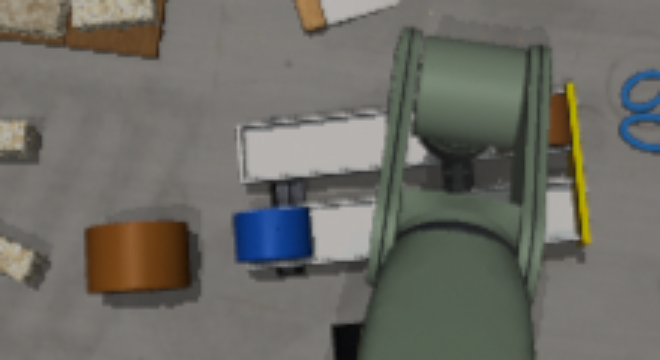

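```bash
python3 -m inch '[[0,0.015,0.005,0,0,0],[0,0.03,0.03,0,0,0],[0,0.03,0.04,0,0,0],[0,0.04,0.04,0,0,0],[0,0.045,0,0,0,0],[0,0.045,0,0,0,0],[0,0.045,0,0,0,0],[0,0.03,0,0,0,0],[0,0,0,0,0,0]]' 0 20;  python3 - <<'E'
from plant import eyes,state
import cv2
for i in range(2):
  p=eyes.snapshot("top")
  print([(r["conf"],r["at"]) for r in eyes.tip_of(p,"brown_roll")])
print([(r["conf"],r["at"]) for r in eyes.tip_of(p,"blue_roll")])
cv2.imwrite("pics/t7.png",cv2.resize(p["color"][100:300,180:480],None,fx=2.6,fy=2.6))
p=eyes.snapshot("scene"); cv2.imwrite("pics/s7.png",cv2.resize(p["color"][140:290,220:430],None,fx=3,fy=3))
s=state();print(s["tcp_pos"],s["contact_force"],s["time"])
E
```

```text
time: 9.15
tcp_pos: [0.5785, 0.2271, 0.2001]
ee_rot: [2.129, 2.282, 0.05]
contact_force: [0.3, -0.3, 0.4]
width: 0.0
[(0.91, [0.5863, -0.1447, 0.0925]), (0.86, [0.3753, 0.0092, 0.0406])]
[(0.94, [0.5862, -0.1444, 0.0967]), (0.86, [0.373, 0.0078, 0.0387])]
[(0.89, [0.4858, 0.1074, 0.075])]
[0.57920048 0.22096131 0.19972401] [-0.3002239   0.13475924  0.80788453] 9.45
```

View pics/t7.png

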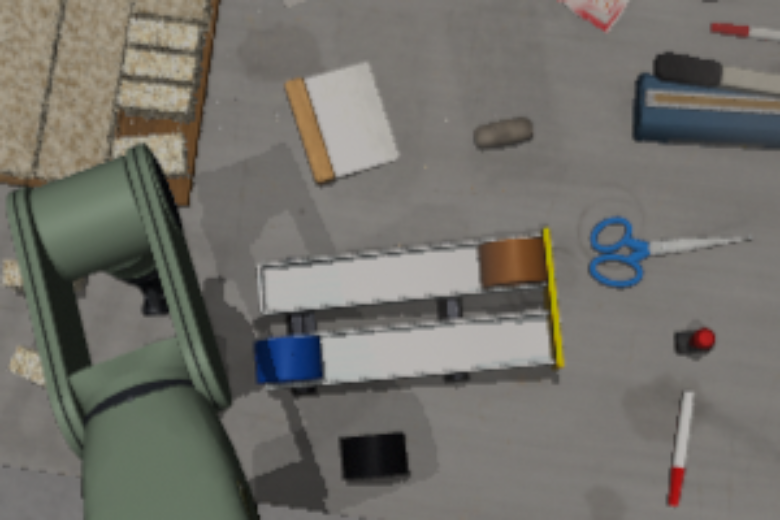

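View pics/s7.png

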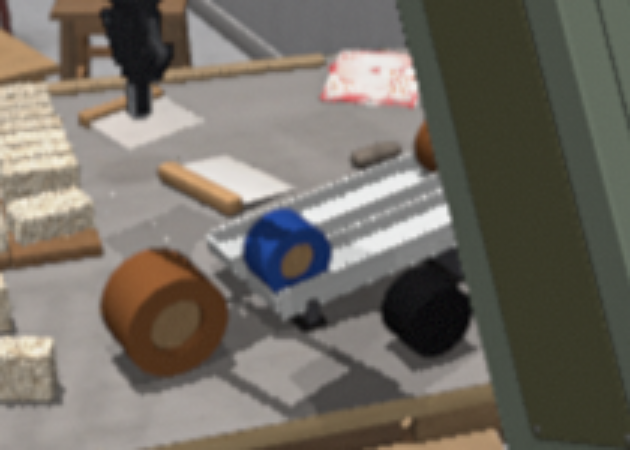

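```bash
python3 -m inch '[[0,0,0,0,0,0],[0,0,0,0,0,0],[0,0,0,0,0,0],[0,0,0,0,0,0],[0,0,0,0,0,0]]' 0 20;  python3 - <<'E'
from plant import eyes,order
p=eyes.snapshot("top")
print([(r["conf"],r["at"]) for r in eyes.tip_of(p,"brown_roll")])
print(order.job_done())
E
```

```text
time: 9.95
tcp_pos: [0.5797, 0.2174, 0.1998]
ee_rot: [2.141, 2.269, 0.046]
contact_force: [-0.3, 0.3, -0.4]
width: 0.0002
[(0.91, [0.5879, -0.1478, 0.0983]), (0.71, [0.3759, 0.0086, 0.0369])]
the job is handed in; nothing more can be done
None
```

I pushed the small brown roll slowly up its lane with the shut fingertips. It went over the crest, rolled down by itself and came to rest against the yellow stop. I then drew the arm back and up, clear of everything, and handed the job in at about 10 s of the 34 s allowed.

- **Brown roll:** the last top-camera readings put its centre at about (0.586–0.588, -0.144 to -0.148, 0.093–0.098) m. My fit of the gutter predicted (0.591, -0.148, 0.091) m. Most of this agrees within the detector's error of about 4 mm. Two readings ran higher, 0.097 and 0.098 m, against a limit of 0.096 m. I took these as detector error, because the picture shows the roll in its lane against the stop.
- **Blue roll:** it read (0.486, 0.107, 0.075) m, unchanged from the start.
- **Everything else:** the pen, stamp, stone and bench scraper look unmoved in the last top picture. The arm partly hid the two puffed-rice blocks there, so I did not fully check them, but the arm went nowhere near them at low height.
- **Forces and tip height:** the wrist force read about 1 N or less per axis whenever I checked during the push. The tip drifted between 20 and 37 mm above the floor early on, slightly past the advised 36 mm. I corrected it to about 28 mm for the rest.

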